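# Feed a ring cake out and leave the sprung slide on its half-way stop pin

## Task

One of the two cake feeders is loaded with a ring cake. With the fingertips push the upright paddle of that feeder's sprung slide all the way forward to its stop, so that the cake is fed out onto the open front plate, then back off and let the slide spring back until the stop pin catches it half way. Do not touch the cake, do not work the slide of the empty feeder, and leave the things lying around where they are.

Things in the scene. Friction and masses are not known exactly. Their poses are not given: they have to be found in the camera images.
- feeder: The loaded feeder, with a ring cake in its lane: fixed base plate 300 x 116 mm, 10 mm thick. Origin: centre of its underside, on the table; x is the feed direction (roughly away from the robot), y left, z up. Side rails, tops 36 mm above the table, inner faces at y = +-47.5 mm, x = -140 to 50 mm. Rear bridge 32 mm high at x = -143 mm; two spring barrels, 27 mm high, reach back to x = -170 mm.
- feeder_paddle (a point): On the rear face (to be pushed; looks to feeder -x) of the upright grey paddle of the loaded feeder's white slide: on its centre line, 80 mm above the table, feeder x = -90 mm when home; moves with the slide. Paddle: flat plate 52 mm wide, 10 mm thick, top 97 mm above the table, rear face free from 40 mm above the table upward. A 40 mm high pusher plate stands 60 mm ahead of this point.
- feeder_slide (a joint): Travel of the loaded feeder's slide (m): 0 home (the start), 0.075 at the front stop. A spring drives it back: 4 N at 0, 10 N at 0.075; pressing the pin aside between 0.01 and 0.045 takes up to 4 N more. Beyond 0.045 the pin is out again behind the slide's catch; let go from there, the slide springs back and stops on the pin at 0.038. Let go earlier, it returns to 0.
- feeder_pin (a joint): How far the stop pin of the loaded feeder is pressed back outward (feeder -y), in m: 0 fully out into the lane (the start, and when it has caught the slide), about 0.009 as the catch passes it. Nobody needs to touch it.
- feeder_front (a point): Centre of the open front plate of the loaded feeder, on its upper face, 10 mm above the table, at feeder x = 85 mm. The plate is open from the rails' ends (x = 50 mm) to a 6 mm high lip at x = 145 mm.
- feeder_plunger (a point): Stop-pin plunger on the right-hand rail (feeder -y) of the loaded feeder, at feeder x = -30 mm, y = -68 mm, 23 mm above the table; 32 mm high, reaching out to y = -90 mm and up to 10 mm further while the pin is pressed back.
- spare_feeder: The empty feeder, same build, sizes and axes as the loaded one; left or right of it.
- spare_feeder_slide (a joint): Travel of the empty feeder's slide in m, 0 home; to be left at 0.
- cake: Chocolate-chip ring cake, 81 x 82 x 37 mm, 70 g, loose in the lane of the loaded feeder just in front of the pusher plate. Origin at the centre of its underside (10 mm above the table on the feeder's floor), z up.
- cake_center (a point): Centre of that ring cake, 18 mm above its underside. At the start 16 to 30 mm ahead of the feeder's origin; at full stroke of the slide the cake is pushed to about 85 mm.
- timer: White pocket timer 70 x 66 x 21 mm lying on the table, left of the feeders; origin at the centre of its underside.
- plain_cake: Plain ring cake 81 x 80 x 33 mm on the table, right of the feeders; origin at the centre of its underside.
- marker: Marker pen 135 mm long, 17 mm thick, lying crosswise (along its y) on the table, left of the feeders beyond the timer; origin under its middle.
Not all that is in view belongs to the job. What is shaped like the cake but purple is not meant.

How it is judged:
By the outcome, as a careful person would: the job done as asked, in the order asked, and still so for the second after the job is handed in, with the robot touching nothing.
It also fails if it takes over 48 s, if anything falls off the work surface, if the arm or the gripper's body presses on something with over 40 N, if the wrist force passes 120 N, or if a joint passes its speed limit or range.

## Robot

A 6-joint arm with a two-finger parallel gripper is mounted at the origin on a cart in front of the work surface, level with it; the furniture and walls round the work are solid. World frame = base frame: x ahead of the robot, y to its left, z up, the work surface at z = 0. Lengths are in m, angles in rad, forces in N, time in s.
With the tool pointing down it reaches from about 0.4 to 0.825 m from the base axis. Payload 7 kg.
Tool frame: the origin (TCP) lies at the very end of the fingers, on their centre line; the grasp point (between the pads) lies 19 mm behind it (arm.grip_point_offset is the distance from the TCP to the grasp point, in m); z points along the fingers, y is the line along which they close (so a half turn about z gives the same grasp; the last joint's range is limited). The gripper opens to 88 mm and grips with 3 to 60 N. Pads are 19 mm wide; open, the fingers measure 130 mm over their backs; the gripper's body (78 mm by 193 mm) begins 47 mm behind the grasp point.
Start: joints at [1.439, 0.359, 0.012, 0, -1.224, -0.288], TCP at [0.275, 0.616, 0.227] pointing down, gripper open.
Joint ranges: [-3.07, 3.07], [-1.43, 2.12], [-1.02, 1.25], [-3.03, 1.67], [-3.05, -0], [-3.03, 3.03]. Speed limits (rad/s): [2.39, 2.39, 3.01, 3.14, 3.14, 3.14].

## Interface

Orientations are given as [roll, pitch, yaw] about the fixed x, y, z axes, in that order (R = Rz(yaw) Ry(pitch) Rx(roll)).
In Python, from station import arm, cams gives the robot as it stands.
- The arm moves only by the shell command python3 -m handwheel 'ROWS' [FORCE]. ROWS is JSON, a list that holds one entry, the list of rows, each a list of 7 numbers: the shift along the tool's x, y, z normalised to -1 to 1, where 1 is 0.08 m, then the turn, a rotation vector about the tool's x, y, z normalised to -1 to 1, where 1 is 0.5 rad, then the closure in counts, from 0 (fully open) to 255 (shut). In form: [[[x, y, z, wx, wy, wz, hand], ...]]. A call has 1 to 5 rows; each row is the pose to reach, as a shift and turn from the pose commanded when the call began, along the tool's axes at that moment; what a row does not reach only later rows make up. A row lasts 1/8 s, in which the tool goes at most 62.5 mm and 10.7 degrees, less where a joint would pass 70% of its speed; a pose out of reach is approached as far as the arm can. A call with a number of a shift or a turn outside -1 to 1 is refused whole. A call with a gripper value outside its range is refused whole. The fingers move at their own pace and stop on an object; FORCE is the grip in N (left out, the last holds). Time passes only in rows, so rows that repeat a pose let the fingers close. It gives the time, the measured TCP pose, the force, the opening and the grip force at its end, in the units of the state.
- arm.get_state(): the state, without advancing time (a new reading comes with each control period).
- cams.grab_frame(name): name is "side" or "top"; returns the picture (400x640x3 uint8, blue, green, red); there is no depth.
- cams.camera_info(name): a dict with "camera_matrix" (3x3 intrinsics, pixels), "R" (3x3) and "t" (3): a world point X has camera coordinates R X + t. Camera axes: x right, y down, z forward; pixel columns grow to the right and rows downward; lengths in m; the calibration is good to about 2 mm. A picture is of the moment at which its call begins. camera_info takes no time and is no camera call.
- arm.job_done(): hands the job in; it is judged then, once.
The state is a dict: "t": time; "q": joint angles; "qd": joint speeds; "joint_efforts": joint torques, N m; "eef_pos": TCP position; "ee_rot": TCP orientation; "force": force on the tool from outside, world axes, zero at the start; "moment": the same for the moment, N m; "width": finger opening in m; "gripper_force": force on a finger pad.
Only numpy, scipy, OpenCV 4.12 (cv2) and the standard library are available. Lean on these libraries where they do the work, as an engineer would, in place of code of your own. Each camera call takes 0.05 s, during which the arm holds its last target. There are 200 camera calls.

## Working session

There is one attempt and no reset: what is moved stays moved. The work goes in short steps, Python scripts to look and compute and a shell command to move; the robot and the scene stay as the last step left them, time stands still between calls to the robot, and variables do not carry over. Pictures are saved under pics/ and viewed, at most 10 in all, crops included, and the job is handed in when it is done.

```bash
mkdir -p pics; python3 - <<'E'
from station import arm,cams
import cv2
for n in("top","side"):
    cv2.imwrite(f"pics/{n}0.png",cams.grab_frame(n)); c=cams.camera_info(n); print(n,c)
s=arm.get_state();print(s["t"],s["eef_pos"],s["ee_rot"])
E
```

```text
top {'camera_matrix': array([[369.65513428,   0.        , 318.94765284],
       [  0.        , 369.65513428, 204.76323784],
       [  0.        ,   0.        ,   1.        ]]), 'R': array([[ 1.97623578e-02, -9.99800375e-01,  2.94265520e-03],
       [-9.90274195e-01, -1.99793082e-02, -1.37687494e-01],
       [ 1.37718801e-01, -1.93005973e-04, -9.90471350e-01]]), 't': array([0.01227258, 0.52091026, 1.10406248])}
side {'camera_matrix': array([[407.80730536,   0.        , 320.75769735],
       [  0.        , 407.80730536, 199.94933482],
       [  0.        ,   0.        ,   1.        ]]), 'R': array([[-0.99281309, -0.11959446,  0.00439783],
       [-0.08155883,  0.64925321, -0.75618677],
       [ 0.08758044, -0.7511108 , -0.65434107]]), 't': array([0.51065642, 0.09497328, 1.20993619])}
0.1 [0.27495909 0.61598976 0.22571822] [ 3.14010308e+00 -1.61117879e-04 -4.19885264e-01]
```

View pics/top0.png

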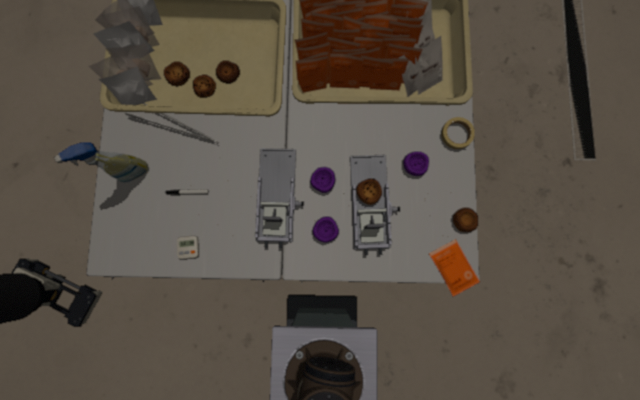

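View pics/side0.png

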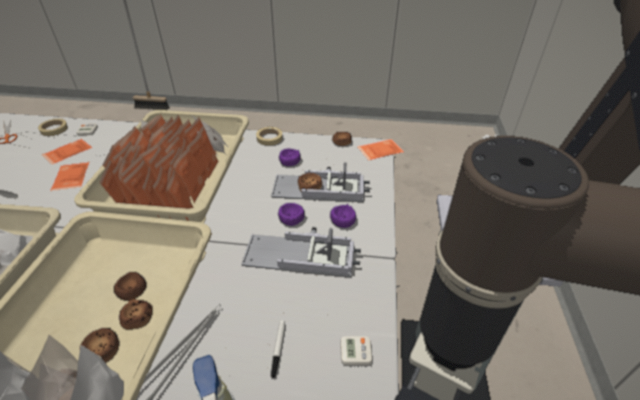

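The top view shows two feeders: the left one at about (276,195) has an empty lane. The right one at about (370,200) has a brown cake at (369,191). The other rings are purple at (322,180), (325,230) and (416,163), plus a plain brown cake on the table at (465,220). The right feeder fits the description, so I'll confirm it in an enlarged crop.

```bash
python3 - <<'E'
import cv2,numpy as np
a=cv2.imread("pics/top0.png")[145:265,330:420]
b=cv2.imread("pics/side0.png")[155:210,265:380]
a=cv2.resize(a,None,fx=4.8,fy=4.8,interpolation=cv2.INTER_CUBIC)   # 432x576
b=cv2.resize(b,None,fx=3.2,fy=3.2,interpolation=cv2.INTER_CUBIC)  # 368 wide
o=np.zeros((576,800,3),np.uint8);o[:,:432]=a;o[:b.shape[0],432:]=b
cv2.imwrite("pics/crop1.png",o)
E
```

```text
(no output)
```

View pics/crop1.png

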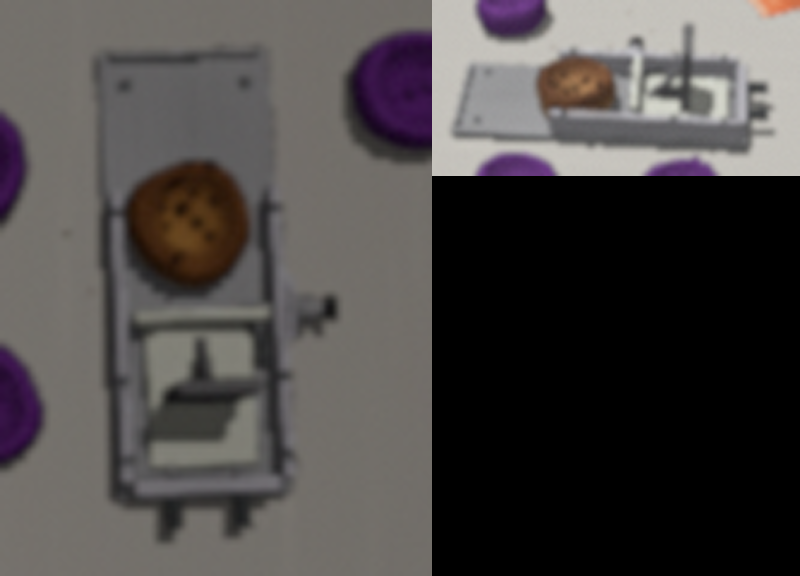

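Confirmed: the right feeder holds the brown ring cake, at crop (188,222). Its paddle top is the strip near crop (175–262,385), and its plunger is at the right, crop (320,308). Next I cast rays for the pose.

```bash
cat > h.py <<'E'
import numpy as np
from station import arm,cams
def ray(n,u,v):
    c=cams.camera_info(n);R=np.array(c["R"]);C=-R.T@np.array(c["t"])
    d=R.T@np.linalg.solve(c["camera_matrix"],[u,v,1]);return C,d
def onz(n,u,v,z):
    C,d=ray(n,u,v);return C+d*(z-C[2])/d[2]
def proj(n,X):
    c=cams.camera_info(n);p=np.array(c["camera_matrix"])@(np.array(c["R"])@X+c["t"]);return p[:2]/p[2]
E
python3 - <<'E'
from h import *
T=lambda n,x,y,z:print(n,onz("top",330+(x-.0)/4.8,145+y/4.8,z).round(4))
T("lipL",98,52,.016);T("lipR",266,47,.016);T("holeL",124,85,.01);T("holeR",244,83,.01)
T("railfrontL",115,210,.036);T("railfrontR",274,205,.036)
T("bridge rearL",135,497,.032);T("bridge rearR",288,490,.032)
T("padL",168,397,.097);T("padR",262,383,.097);T("pushL",133,318,.05);T("pushR",272,311,.05);T("cake",188,222,.035)
T("plunger",328,308,.023)
S=lambda n,x,y,z:print(n,onz("side",265+(x-432)/3.2,155+y/3.2,z).round(4))
S("padtop",689,25,.097);S("padtopUp",692,22,.097);S("lipnear",455,133,.016);S("lipfar",472,66,.016)
print(ray("top",0,0)[0],ray("side",0,0)[0])
E
```

```text
lipL [ 0.6834 -0.0748  0.016 ]
lipR [ 0.6891 -0.1868  0.016 ]
holeL [ 0.6627 -0.0929  0.01  ]
holeR [ 0.6657 -0.1731  0.01  ]
railfrontL [ 0.5729 -0.085   0.036 ]
railfrontR [ 0.5783 -0.1878  0.036 ]
bridge rearL [ 0.3889 -0.0993  0.032 ]
bridge rearR [ 0.3953 -0.1965  0.032 ]
padL [ 0.4477 -0.1119  0.097 ]
padR [ 0.4573 -0.1686  0.097 ]
pushL [ 0.5011 -0.0955  0.05  ]
pushR [ 0.5073 -0.1836  0.05  ]
cake [ 0.5662 -0.1323  0.035 ]
plunger [ 0.5135 -0.225   0.023 ]
padtop [ 0.4548 -0.1594  0.097 ]
padtopUp [ 0.4522 -0.1649  0.097 ]
lipnear [ 0.6779 -0.0592  0.016 ]
lipfar [ 0.6829 -0.1692  0.016 ]
[0.36355129 0.02289065 1.16522897] [0.40876554 0.90820611 0.86128269]
```

Pose of the loaded feeder: yaw about 3.2°, origin about (0.539, -0.139). Paddle rear face about (0.449, -0.144). I close the fingers, square the tool to the feed direction, and start across.

```bash
python3 -m handwheel '[[[0,0,0,0,0,-0.36,255],[0,0,0,0,0,-0.7,255],[0,0,0,0,0,-0.95,255],[0,0,0,0,0,-0.95,255]]]' 20
python3 -m handwheel '[[[0.5,0.5,0,0,0,0,255],[1,1,0,0,0,0,255],[1,1,0,0,0,0,255]]]'
python3 -m handwheel '[[[0.5,0.5,0,0,0,0,255],[1,1,0,0,0,0,255],[1,1,0,0,0,0,255]]]'
python3 -m handwheel '[[[0,0.5,0,0,0,0,255],[0,1,0,0,0,0,255]]]'
```

```text
t: 0.6
eef_pos: [0.275, 0.6162, 0.2261]
ee_rot: [3.141, 0.0, 0.054]
force: [-0.8, 0.3, -0.1]
width: 0.053
gripper_force: 0.0
t: 0.98
eef_pos: [0.3617, 0.5384, 0.2267]
ee_rot: [3.141, 0.0, 0.048]
force: [0.3, -0.1, 0.4]
width: 0.0233
gripper_force: 0.0
t: 1.35
eef_pos: [0.4456, 0.4634, 0.2265]
ee_rot: [3.141, 0.0, 0.049]
force: [-0.1, 1.0, 1.0]
width: 0.0011
gripper_force: 0.0
t: 1.6
eef_pos: [0.4475, 0.3855, 0.226]
ee_rot: [3.141, 0.0, 0.054]
force: [-0.2, 0.2, 0.3]
width: 0.0005
gripper_force: 0.0
```

```bash
for i in 1; do
python3 -m handwheel '[[[0,0.5,0,0,0,0,255],[0,1,0,0,0,0,255]]]'
python3 -m handwheel '[[[0,0.5,0,0,0,0,255],[0,1,0,0,0,0,255]]]'
python3 -m handwheel '[[[0,0.5,0,0,0,0,255],[0,1,0,0,0,0,255]]]'
python3 -m handwheel '[[[0,0.5,0,0,0,0,255],[0,1,0,0,0,0,255]]]'
python3 -m handwheel '[[[0,0.5,0,0,0,0,255],[0,1,0,0,0,0,255],[0,1,0,0,0,0,255],[0,1,0,0,0,0,255]]]'
done | grep -A1 eef
```

```text
eef_pos: [0.4519, 0.3054, 0.2265]
ee_rot: [-3.141, 0.0, 0.054]
--
eef_pos: [0.4565, 0.2256, 0.2266]
ee_rot: [-3.141, -0.0, 0.054]
--
eef_pos: [0.461, 0.1457, 0.2266]
ee_rot: [-3.141, -0.0, 0.054]
--
eef_pos: [0.4657, 0.0658, 0.2267]
ee_rot: [-3.141, -0.0, 0.054]
--
eef_pos: [0.4703, -0.0131, 0.2266]
ee_rot: [-3.141, -0.0, 0.054]
```

```bash

python3 -m handwheel '[[[-0.4,0.5,0,0,0,0,255],[-0.85,1,0,0,0,0,255],[-0.85,1,0,0,0,0,255]]]' | grep -A1 eef
python3 -m handwheel '[[[0,0.4,0.3,0,0,0,255],[0,0.63,0.8,0,0,0,255],[0,0.63,1,0,0,0,255],[0,0.63,1,0,0,0,255]]]' | grep -A2 eef
python3 - <<'E'
from h import *
import cv2
a=cams.grab_frame("side")[90:230,250:410];b=cams.grab_frame("top")[160:280,330:430]
o=np.zeros((480,800,3),np.uint8)
a=cv2.resize(a,(480,420),interpolation=cv2.INTER_CUBIC);b=cv2.resize(b,(320,384),interpolation=cv2.INTER_CUBIC)
o[:420,:480]=a;o[:384,480:]=b;cv2.imwrite("pics/c2.png",o)
E
```

```text
eef_pos: [0.4051, -0.098, 0.2268]
ee_rot: [-3.141, -0.0, 0.054]
eef_pos: [0.4094, -0.147, 0.1455]
ee_rot: [3.142, 0.003, 0.056]
force: [0.3, 0.0, 1.0]
```

View pics/c2.png

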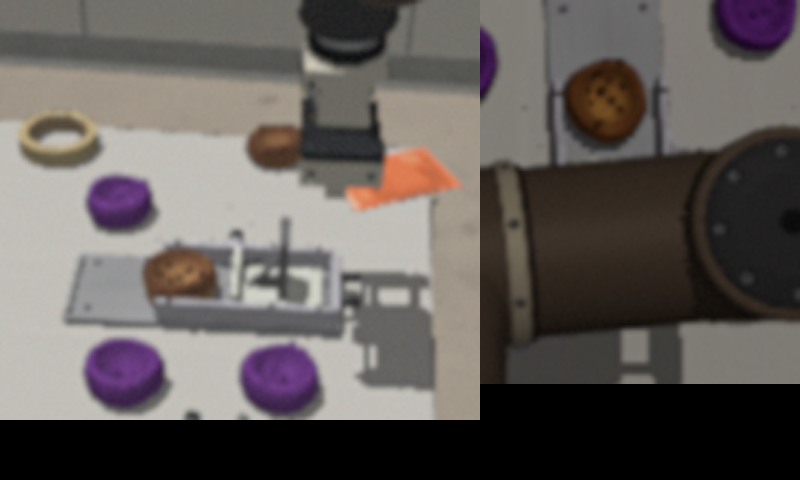

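```bash
python3 - <<'E'
from h import *
s=arm.get_state();p=np.array(s["eef_pos"]);print(s["width"],p)
f=lambda X:((proj("side",X)-[250,90])*3).round(0)
print("tcp",f(p),"66 up",f(p+[0,0,.066]),"tip +x",f(p+[.0095,0,0]))
yaw=.056;R=np.array([[np.cos(yaw),-np.sin(yaw)],[np.sin(yaw),np.cos(yaw)]])
F=lambda x,y,z:np.r_[np.array([.539,-.1394])+R@[x,y],z]
for n,a in dict(lipL=(.15,.058,0),lipR=(.15,-.058,.016),padL=(-.085,.026,.097),padR=(-.085,-.026,.097),railrearL=(-.14,.058,.036),rearL=(-.15,.058,0),railfL=(.05,.055,.036)).items(): print(n,f(F(*a)))
E
```

```text
0.0003001455069233838 [ 0.41052938 -0.14698938  0.14719349]
tcp [330. 189.] 66 up [335. 134.] tip +x [321. 188.]
lipL [ 63. 322.]
lipR [ 78. 246.]
padL [285. 242.]
padR [286. 213.]
railrearL [334. 308.]
rearL [341. 335.]
railfL [155. 299.]
```

The model matches the view: lip, rear end, paddle and fingertips are all within about 2 mm. Now I descend behind the paddle and close to it.

```bash

python3 -m handwheel '[[[0,0,0.3,0,0,0,255],[0,0,0.6,0,0,0,255],[0,0,0.9,0,0,0,255],[0,0,1,0,0,0,255],[0,0,1,0,0,0,255]]]' | egrep 'eef|rot|force:'
python3 -m handwheel '[[[0.1,0,0,0,0,0,255],[0.2,0,0,0,0,0,255],[0.3,0,0,0,0,0,255],[0.3,0,0,0,0,0,255]]]' | egrep 'eef|rot|force:'
python3 -m handwheel '[[[0.05,0,0,0,0,0,255],[0.1,0,0,0,0,0,255],[0.15,0,0,0,0,0,255],[0.2,0,0,0,0,0,255],[0.2,0,0,0,0,0,255]]]' | egrep 'eef|rot|force:'
```

```text
eef_pos: [0.4101, -0.1475, 0.0671]
ee_rot: [3.141, -0.0, 0.056]
force: [0.0, -0.0, 0.1]
gripper_force: 0.0
eef_pos: [0.4343, -0.1465, 0.0666]
ee_rot: [3.142, -0.0, 0.055]
force: [0.9, 0.4, -0.2]
gripper_force: 0.0
eef_pos: [0.4487, -0.1457, 0.0663]
ee_rot: [-3.142, 0.002, 0.055]
force: [-3.5, -1.2, 1.5]
gripper_force: 2.1
```

```bash

python3 -m handwheel '[[[0.06,0,0,0,0,0,255],[0.12,0,0,0,0,0,255],[0.18,0,0,0,0,0,255],[0.24,0,0,0,0,0,255],[0.3,0,0,0,0,0,255]]]' | egrep 'eef|force:'
python3 -m handwheel '[[[0.06,0,0,0,0,0,255],[0.12,0,0,0,0,0,255],[0.18,0,0,0,0,0,255],[0.24,0,0,0,0,0,255],[0.3,0,0,0,0,0,255]]]' | egrep 'eef|force:'
python3 -m handwheel '[[[0.03,0,0,0,0,0,255],[0.06,0,0,0,0,0,255],[0.09,0,0,0,0,0,255],[0.12,0,0,0,0,0,255],[0.12,0,0,0,0,0,255]]]' | egrep 'eef|force:'
```

```text
eef_pos: [0.4699, -0.1447, 0.0659]
force: [-10.0, -0.7, 7.0]
gripper_force: 5.0
eef_pos: [0.4947, -0.1435, 0.0659]
force: [-9.4, -1.5, 5.3]
gripper_force: 4.7
eef_pos: [0.5043, -0.143, 0.0659]
force: [-8.9, -2.9, 4.8]
gripper_force: 4.4
```

```bash

python3 -m handwheel '[[[0.02,0,0,0,0,0,255],[0.04,0,0,0,0,0,255],[0.06,0,0,0,0,0,255],[0.08,0,0,0,0,0,255],[0.08,0,0,0,0,0,255]]]' | egrep 'eef|force:'
python3 -m handwheel '[[[0.02,0,0,0,0,0,255],[0.04,0,0,0,0,0,255],[0.04,0,0,0,0,0,255]]]' | egrep 'eef|force:'
```

```text
eef_pos: [0.5105, -0.1427, 0.066]
force: [-10.1, -2.6, 4.8]
gripper_force: 4.7
eef_pos: [0.5136, -0.1425, 0.066]
force: [-9.3, -3.3, 5.5]
gripper_force: 4.9
```

```bash

python3 -m handwheel '[[[0.02,0,0,0,0,0,255],[0.03,0,0,0,0,0,255],[0.03,0,0,0,0,0,255]]]' | egrep 'eef|force:'
python3 -m handwheel '[[[0.01,0,0,0,0,0,255],[0.03,0,0,0,0,0,255],[0.03,0,0,0,0,0,255]]]' | egrep 'eef|force:'
```

```text
eef_pos: [0.5159, -0.1424, 0.0659]
force: [-10.1, -3.0, 5.7]
gripper_force: 5.1
eef_pos: [0.5171, -0.1423, 0.0659]
force: [-13.4, -3.5, 9.9]
gripper_force: 6.9
```

```bash

python3 -m handwheel '[[[0.02,0,0,0,0,0,255],[0.03,0,0,0,0,0,255],[0.03,0,0,0,0,0,255]]]' | egrep 'eef|force:'
python3 - <<'E'
from h import *
import cv2
cv2.imwrite("pics/c3.png",cv2.resize(cams.grab_frame("side")[90:230,250:410],(640,560),interpolation=cv2.INTER_CUBIC))
E
```

```text
eef_pos: [0.5171, -0.1424, 0.0656]
force: [-20.6, -0.9, 16.1]
gripper_force: 10.3
```

View pics/c3.png

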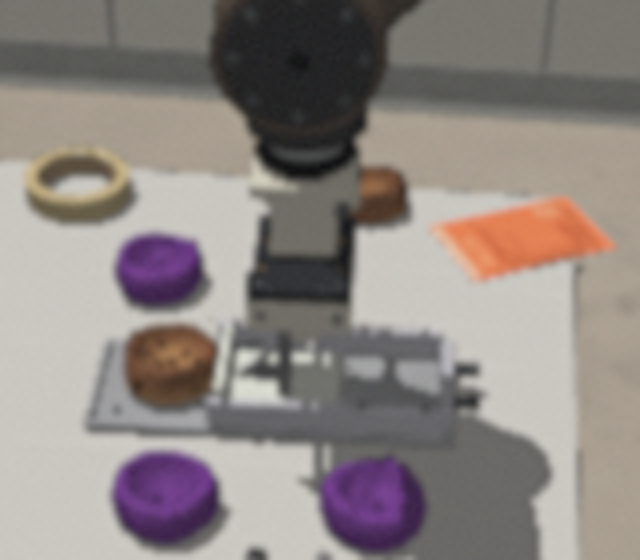

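The slide is at its stop: the force rose to 20 N with no further travel. The cake at (170,365) sits on the front plate. Now I back off steadily.

```bash

python3 -m handwheel '[[[-0.1,0,0,0,0,0,255],[-0.2,0,0,0,0,0,255],[-0.3,0,0,0,0,0,255],[-0.4,0,0,0,0,0,255],[-0.4,0,0,0,0,0,255]]]' | egrep 'eef|force:'
python3 -m handwheel '[[[-0.05,0,0,0,0,0,255],[-0.1,0,0,0,0,0,255],[-0.15,0,0,0,0,0,255],[-0.2,0,0,0,0,0,255],[-0.2,0,0,0,0,0,255]]]' | egrep 'eef|force:'
python3 -m handwheel '[[[-0.1,0,0,0,0,0,255],[-0.2,0,0,0,0,0,255],[-0.3,0,0,0,0,0,255],[-0.4,0,0,0,0,0,255],[-0.4,0,0,0,0,0,255]]]' | egrep 'eef|force:'
```

```text
eef_pos: [0.4884, -0.1437, 0.0657]
force: [-8.0, -3.2, 1.7]
gripper_force: 4.0
eef_pos: [0.4764, -0.144, 0.0669]
force: [-0.2, -0.0, 0.3]
gripper_force: 0.0
eef_pos: [0.4432, -0.1459, 0.0667]
force: [0.0, 0.4, -0.2]
gripper_force: 0.0
```

```bash

python3 -m handwheel '[[[-0.1,0,-0.4,0,0,0,255],[-0.2,0,-0.8,0,0,0,255],[-0.2,0,-1,0,0,0,255],[-0.2,0,-1,0,0,0,255]]]' | egrep 'eef|force:'
python3 - <<'E'
from h import *
import cv2
a=cv2.resize(cams.grab_frame("side")[90:230,250:410],(480,420),interpolation=cv2.INTER_CUBIC)
b=cv2.resize(cams.grab_frame("top"),(480,300))[:180,:]
b=cv2.resize(cams.grab_frame("top")[140:260,340:420],(280,420),interpolation=cv2.INTER_CUBIC)
cv2.imwrite("pics/c4.png",np.hstack([a,b])); print(arm.get_state()["t"])
E
```

```text
eef_pos: [0.4289, -0.1467, 0.1478]
force: [0.1, -0.6, 0.5]
gripper_force: 0.0
12.4
```

View pics/c4.png

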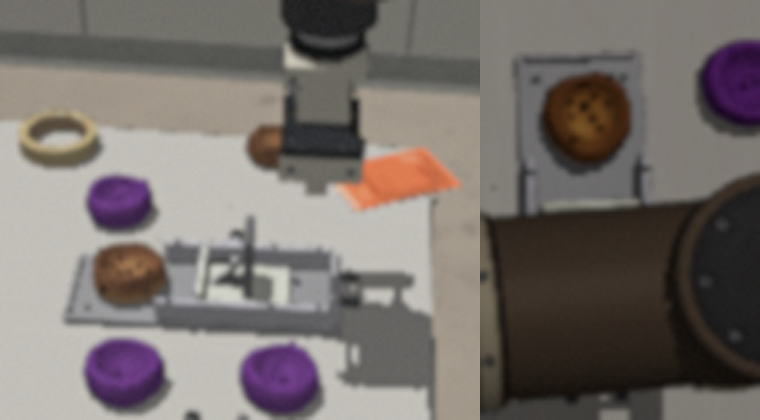

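The paddle is at (250,218), against (285,218) when home, which is about 38 mm forward, so the pin has caught it. The cake at (130,272) is out on the front plate and the robot touches nothing, so I hand in.

```bash
python3 -c "
from station import arm
print(arm.job_done())"
```

```text
the job is handed in; nothing more can be done
None
```

The cake is out on the loaded feeder's front plate, the slide is caught half way on its stop pin, nothing else was touched as far as the pictures show, and the job was handed in after about 12 s of robot time.

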